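# Clamp a thumb slug in the tab-lock slug vise

## Robot

A 6-joint arm with a two-finger parallel gripper is mounted at the origin on the work surface. World frame = base frame: x ahead of the robot, y to its left, z up, the work surface at z = 0. Lengths are in m, angles in degrees, forces in N, time in s.
With the tool pointing down it reaches from about 0.35 to 0.875 m from the base axis. Payload 4.2 kg.
Tool frame: the origin (TCP) lies at the very end of the fingers, on their centre line; the grasp point (between the pads) lies 19 mm behind it; z points along the fingers, y is the line along which they close (so a half turn about z gives the same grasp; the last joint's range is limited). The gripper opens to 87 mm and grips with 3 to 60 N. Pads are 19 mm wide; open, the fingers measure 117 mm over their backs; the gripper's body (75 mm by 190 mm) begins 51 mm behind the grasp point.
Start: joints at [83.686, 22.042, 0.453, 0, -68.411, -14.817], TCP at [0.225, 0.583, 0.223] pointing down, gripper open.
Joint ranges: [-179.83, 179.83], [-69.29, 118.12], [-61.27, 80.66], [-181.25, 117.63], [-171.15, -9.14], [-177.46, 177.46]. Speed limits (degrees/s): [159.86, 159.86, 180, 180, 180, 180].

## Interface

Orientations are given as a 3x3 rotation matrix whose columns are the frame's x, y, z axes.
In Python, from station import * gives the robot as it stands.
- The arm moves only by the shell command python3 -m pendant 'ROWS'. ROWS is JSON, a list of rows, each an object of numbers: "x", "y", "z": the shift along the world's x, y, z normalised to -1 to 1, where 1 is 250 mm; "rx", "ry", "rz": the turn, a rotation vector about the world's x, y, z normalised to -1 to 1, where 1 is 180 degrees; "claw": the opening, from 0 (shut) to 1 (fully open). A call has exactly 8 rows; each row is the pose to reach, as a shift and turn from the pose commanded when the call began, turning the shorter way round; what a row does not reach only later rows make up. A row lasts 1/8 s, in which the tool goes at most 62.5 mm and 10.7 degrees, less where a joint would pass 70% of its speed; a pose out of reach is approached as far as the arm can. A call with a number of a shift or a turn outside -1 to 1 is refused whole. A call with a gripper value outside its range is refused whole. The fingers move at their own pace and stop on an object; the grip force is fixed at half the most. Time passes only in rows, so rows that repeat a pose let the fingers close, or fill a call up. It gives the time, the measured TCP pose, the force, the opening and the grip force at its end, in the units of the state.
- sense(): the state, without advancing time (a new reading comes with each control period).
- capture(name): name is "scene" or "top" or "wrist"; returns a dict with "color" (384x512x3 uint8, red, green, blue), "mtx" (3x3 intrinsics, pixels), "world_to_cam" (4x4, takes a point from world to camera coordinates). Camera axes: x right, y up, looking along -z (the intrinsics and any distortion apply to the point x, -y, -z); pixel columns grow to the right and rows downward; lengths in m; the calibration is good to about 2 mm. A picture is of the moment at which its call begins. There is no depth.
- finish_job(): hands the job in; it is judged then, once.
Trained networks look in a picture, given as the dict that the camera call returned (one of the last four; its "shot" number tells which), for a name from the list of things; names that differ only in an ending like _2 or _b are one class to them, and where a whole thing is asked for, a point or a joint stands for the part that bears it (a point fixed in the world has none). Each returns a list of dicts, best first, with "conf" (0 to 1); they miss things now and then, are a little off and sometimes report something else, mostly with a low value. They report only what shows in the picture. A call takes as long as a camera call. They do not tell look-alikes from the thing itself.
- search_frame(picture, label): "centre" ([column, row] in pixels, amid what is visible of it).
- regions_of(picture, label): "region" (384x512 bool, what is visible of it) and "centre" ([column, row] in pixels, amid what is visible of it).
The state is a dict: "time_s": time; "joints": joint angles; "joint_velocities": joint speeds; "effort": joint torques, N m; "tcp_pos": TCP position; "ee_rot": TCP orientation; "wrist_force": force on the tool from outside, world axes, zero at the start; "moment": the same for the moment, N m; "gripper_width": opening from 0.0 (shut) to 1.0 (fully open); "gripper_force": force on a finger pad.
Only numpy, scipy, OpenCV 4.12 (cv2) and the standard library are available. Lean on these libraries where they do the work, as an engineer would, in place of code of your own. Each camera call takes 0.05 s, during which the arm holds its last target. There are 200 camera calls.

## Task

Stand the navy thumb slug upright on the bed of the slug vise, between the sprung pad and the vee jaw, and let it go. Then squeeze both tabs of the vise knob and, keeping them squeezed, turn the knob clockwise until the sprung pad grips the slug snugly, springs clearly compressed but not bottomed out and never hard enough to mark it; let go so that the tabs spring back out and lock. Do not force the knob against its latches, and leave the other things on the counter where they are.

Things in the scene. Friction and masses are not known exactly. Their poses are not given: they have to be found in the camera images.
- vise: Slug vise, grey cast iron, bolted to the counter, 262 x 66 mm. Origin: on the knob's axis at counter height; x runs along the jaw travel from the knob to the fixed vee jaw, z up. The flat bed is 12 mm high. Along x: round knob housing (radius 52, top 30 mm up), moving jaw, sprung pad (face at x = 102 mm at the start), gap, vee jaw. The jaws (40 mm wide) end 52 to 64 mm above the counter.
- slug_seat (a point): Point on the bed (x = 122 mm, 12 mm up) over which the slug's underside always fits, within 1.5 mm along vise x and 8 mm along y. The 120 degree vee jaw beyond it, opening to the knob, is bolted in a tee slot at a place that differs each time: pad to vee leaves the slug's diameter plus 6 to 22 mm. So how far the knob must turn is not known and must be felt. Axes as the vise.
- knob_grip (a point): Point on the upright axis of the black tab-lock knob, 64 mm above the counter; x runs through both tabs, z up. Hub 35 mm thick, top 82 mm up; skirt below 43 mm. The two grey ribbed tabs are upright flat paddles on either side of the hub, normal to x, 22 mm wide, 45 to 81 mm above the counter; outer faces 60 mm apart at rest, 49 mm when fully squeezed (springs 4 N at rest, 9 N fully in, each).
- knob (a joint): Knob angle, rad: 0 at the start, grows clockwise seen from above, stop at 1.5. Locked both ways unless both tabs are in by over 3.5 mm. A rack moves the jaw 20 mm per rad towards the vee. Runs free at about 0.03 N m; each N on the slug adds 0.02 N m. Latch places every 6 degrees, 1.4 degrees of play; tabs let go in between snap out as the load turns the knob back to the last place.
- tab_a (a joint): Travel in m of the tab on the +x side of knob_grip: 0 sprung out (locked), 0.0055 fully squeezed in.
- tab_b (a joint): Travel in m of the tab on the -x side of knob_grip: 0 sprung out (locked), 0.0055 fully squeezed in.
- latch_ring: Ring of latch pins hidden in the knob housing, fixed to the vise; only of interest because the tabs' pawls bear on it.
- jaw_pad: Sprung pad on the moving jaw, facing the vee: upright steel plate with black facing, 30 mm wide, 36 mm high. Springs 3.5 N per mm, travel 7 mm, bottoming at 24 N. The slug is snug at 6 to 22 N (pad pushed back 1.7 to 6.3 mm); one latch step is 7 N, so about 18 N before letting go is good; over 32 N marks it. Its frame equals the vise's at the start and moves along x with the pad.
- slug_mid (a point): Centre of the navy urethane thumb slug, a plain cylinder 34 mm in diameter and 64 mm tall, 65 g, with a shallow dark thumb bore in its upper end; it starts standing upright on the counter; z is its axis. The point is half-way up, 32 mm above its underside.
- ruler_stand: Bystander: chrome ruler 200 mm tall held upright in a spring clip on a small dark wooden block 80 x 60 mm. Origin under the block's centre.
- sizing_rings: Bystander: cream plastic finger sizing rings, five fanned out flat on a keeper, about 70 x 110 mm, 8 mm high, origin under the keeper.
- gold_plug: Bystander: gold ball plug, a squat cone 30 mm wide and 24 mm high, origin under its centre.
- ball_cup: Bystander: empty cast zinc ball cup, round, 128 mm wide and 42 mm high, origin under its centre.
- tape_roll: Bystander: roll of white fitting tape, 90 mm wide and 25 mm high, lying flat, origin under its centre.
- pencil_mug: Bystander: grey mug with pencils, 76 mm wide, 150 mm high over the pencils, origin under its centre.
Not all that is in view belongs to the job. Of the things that look like the part that bears slug_mid, take the one that is farthest to the robot's left at the start.

How it is judged:
By the outcome, as a careful person would: the job done as asked, in the order asked, and still so for the second after the job is handed in, with the robot touching nothing.
It also fails if it takes over 54 s, if anything falls off the work surface, if the arm or the gripper's body presses on something with over 40 N, if the wrist force passes 120 N, or if a joint passes its speed limit or range.

## Working session

There is one attempt and no reset: what is moved stays moved. The work goes in short steps, Python scripts to look and compute and a shell command to move; the robot and the scene stay as the last step left them, time stands still between calls to the robot, and variables do not carry over. Pictures are saved under pics/ and viewed, at most 10 in all, crops included, and the job is handed in when it is done.

```bash
mkdir -p pics; cat > h.py <<'E'
from station import *
import numpy as np, cv2
def save(p,n): cv2.imwrite('pics/'+n,cv2.cvtColor(p,cv2.COLOR_RGB2BGR))
def ray(p,px):
    M=p["world_to_cam"];K=p["mtx"]
    d=np.linalg.inv(K)@np.array([px[0],px[1],1.]);d=np.array([d[0],-d[1],-d[2]])
    R=M[:3,:3];return -R.T@M[:3,3],R.T@d
def at(p,px,z):
    o,d=ray(p,px);return (o+d*(z-o[2])/d[2])
def proj(p,X):
    c=p["world_to_cam"]@np.append(X,1);u=p["mtx"]@np.array([c[0],-c[1],-c[2]]);return u[:2]/u[2]
E
python3 - <<'E'
from h import *
t=capture("top");s=capture("scene")
save(np.vstack([t["color"]]),'top.png');save(s["color"],'scene.png')
for n in ["slug_mid","vise","knob","tab_a","tab_b","jaw_pad","ruler_stand","gold_plug","ball_cup","pencil_mug","tape_roll","sizing_rings"]:
    for nm,p in(("top",t),("scene",s)):
        for r in search_frame(p,n)[:5]:
            print(n,nm,np.round(r["centre"]),round(r["conf"],2),np.round(at(p,r["centre"],0.04),3))
print({k:v for k,v in sense().items()})
E
```

```text
slug_mid top [205. 203.] 0.68 [0.497 0.145 0.04 ]
slug_mid top [178. 202.] 0.66 [0.495 0.211 0.04 ]
slug_mid top [211. 237.] 0.49 [0.413 0.128 0.04 ]
slug_mid top [237. 209.] 0.49 [0.484 0.068 0.04 ]
slug_mid scene [304. 201.] 0.87 [0.488 0.073 0.04 ]
slug_mid scene [319. 223.] 0.7 [0.493 0.149 0.04 ]
slug_mid scene [333. 246.] 0.53 [0.5   0.216 0.04 ]
slug_mid scene [340. 209.] 0.52 [0.424 0.14  0.04 ]
vise top [285. 173.] 0.66 [ 0.574 -0.049  0.04 ]
vise top [418. 129.] 0.25 [ 0.699 -0.382  0.04 ]
vise scene [248. 194.] 0.63 [ 0.6   -0.016  0.04 ]
knob top [302. 174.] 0.86 [ 0.575 -0.09   0.04 ]
knob scene [241. 174.] 0.73 [ 0.584 -0.085  0.04 ]
knob scene [209. 248.] 0.33 [0.755 0.078 0.04 ]
tab_a top [311. 161.] 0.52 [ 0.608 -0.112  0.04 ]
tab_a scene [251. 166.] 0.61 [ 0.547 -0.096  0.04 ]
tab_a scene [230. 166.] 0.51 [ 0.595 -0.127  0.04 ]
tab_b top [311. 161.] 0.52 [ 0.608 -0.112  0.04 ]
tab_b scene [251. 166.] 0.61 [ 0.547 -0.096  0.04 ]
tab_b scene [230. 166.] 0.51 [ 0.595 -0.127  0.04 ]
jaw_pad scene [257. 201.] 0.7 [0.592 0.014 0.04 ]
ruler_stand top [248. 106.] 0.77 [0.74
[... 895 characters left out ...]
112259e+01, -1.48165051e+01]), 'joint_velocities': array([ 0.17943543,  0.04703415,  0.08670547,  0.00501964,  0.01543033,
       -0.02422785]), 'effort': array([-5.04974087e-04, -3.90473199e+01,  1.87623847e+01,  4.22454894e+00,
        1.55741908e-02, -1.82869093e-05]), 'tcp_pos': array([0.22527277, 0.58296942, 0.22258976]), 'ee_rot': array([[ 9.32770015e-01, -3.60472049e-01,  1.91033529e-05],
       [-3.60472050e-01, -9.32770013e-01,  5.86426020e-05],
       [-3.31998423e-06, -6.15862855e-05, -9.99999998e-01]]), 'wrist_force': array([-0.0645507 ,  0.1882351 , -0.27699812]), 'moment': array([-0.02225823,  0.08677722,  0.02027444]), 'gripper_force': 0.0, 'gripper_width': 0.9982497565723114}
```

View pics/top.png

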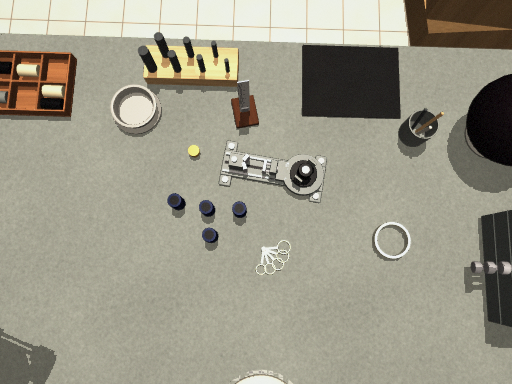

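View pics/scene.png

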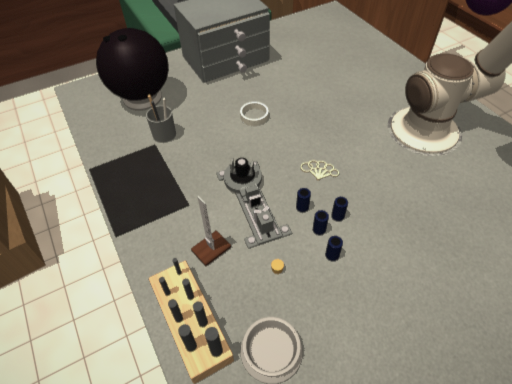

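Lookalikes for the slug, all navy cylinders, in the top view: (177,202), (206,208), (210,236), (239,210). In the scene view they are (333,248), (320,222), (340,209) and (303,200). Robot-left (+y) is left in the top view, so I choose (177,202) top, (333,248) scene. I'll check it in one crop.

```bash
python3 - <<'E'
from h import *
t=capture("top");s=capture("scene")
a=cv2.resize(t["color"][130:260,160:340],None,fx=3,fy=3,interpolation=cv2.INTER_CUBIC)
b=cv2.resize(s["color"][140:270,200:360],(480,390),interpolation=cv2.INTER_CUBIC)
save(np.hstack([a[:, :540],b])[:, :],'crop1.png') if 0 else save(cv2.resize(np.vstack([a,np.pad(b,((0,0),(0,60),(0,0)))]),(415,600)),'crop1.png')
for p in(t,s):
  for r in regions_of(p,"slug_mid"):
    m=np.argwhere(r["region"]);print(r["shot"] if "shot" in r else '',np.round(r["centre"],1),len(m),m.min(0),m.max(0),np.round(at(p,r["centre"],.034),3))
E
```

```text
[207.9 207. ] 190 [200 199] [215 214] [0.487 0.139 0.034]
 [237.2 211.9] 182 [202 232] [217 245] [0.477 0.067 0.034]
 [176.7 200.8] 220 [193 167] [209 185] [0.5   0.215 0.034]
 [211.4 237.4] 173 [228 202] [242 217] [0.413 0.127 0.034]
 [334.1 248.1] 331 [236 325] [260 341] [0.5   0.22  0.034]
 [320.4 221.7] 310 [210 313] [235 328] [0.485 0.143 0.034]
 [301.3 200.1] 312 [188 296] [212 310] [0.489 0.065 0.034]
 [336.4 210.8] 294 [198 331] [220 347] [0.432 0.136 0.034]
 [229.1 162.8] 55 [160 230] [172 234] [ 0.592 -0.143  0.034]
```

View pics/crop1.png

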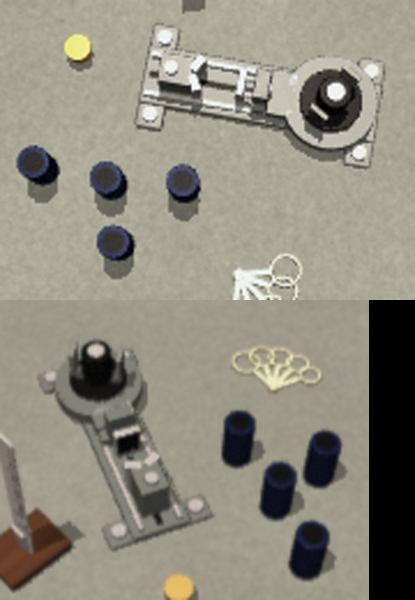

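The crop confirms four alike navy slugs. The leftmost is at crop (37,163) in the top view, and the gold plug sits beyond it. The vise axis runs about 80° from world x. Moving in.

```bash
python3 -m pendant '[{"x":0.2,"y":-0.2,"rz":-0.055,"claw":1},{"x":0.4,"y":-0.4,"rz":-0.11,"claw":1},{"x":0.6,"y":-0.6,"rz":-0.165,"claw":1},{"x":0.8,"y":-0.8,"rz":-0.22,"claw":1},{"x":0.9,"y":-0.95,"rz":-0.275,"claw":1},{"x":1,"y":-1,"rz":-0.33,"claw":1},{"x":1,"y":-1,"rz":-0.385,"claw":1},{"x":1,"y":-1,"rz":-0.437,"claw":1}]'; python3 - <<'E'
from h import *
p=capture("wrist");save(p["color"],'w1.png');M=p["world_to_cam"];print(-M[:3,:3].T@M[:3,3],sense()["tcp_pos"],sense()["ee_rot"][:,1])
for n in["slug_mid","vise","knob","jaw_pad"]:
  for r in regions_of(p,n): print(n,np.round(r["centre"]),round(r["conf"],2),np.round(at(p,r["centre"],.064),4))
E
```

```text
[0.29829    0.55472658 0.38623338] [0.22528792 0.5829489  0.22254588] [-3.60585828e-01 -9.32726036e-01  4.50832810e-05]$[0]: bad value
```

View pics/w1.png

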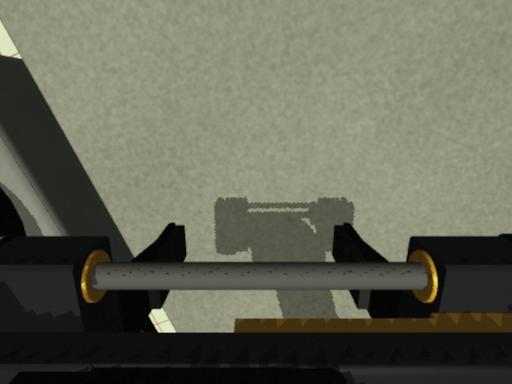

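The wrist view shows the counter only. The fingers are at the bottom of the frame and the camera looks towards tool +x. The call was refused, probably because a row must hold all its numbers.

```bash
python3 -m pendant '[{"x":0.2,"y":-0.2,"z":0,"rx":0,"ry":0,"rz":-0.055,"claw":1},{"x":0.4,"y":-0.4,"z":0,"rx":0,"ry":0,"rz":-0.11,"claw":1},{"x":0.6,"y":-0.6,"z":0,"rx":0,"ry":0,"rz":-0.165,"claw":1},{"x":0.8,"y":-0.8,"z":0,"rx":0,"ry":0,"rz":-0.22,"claw":1},{"x":0.9,"y":-0.95,"z":0,"rx":0,"ry":0,"rz":-0.275,"claw":1},{"x":1,"y":-1,"z":0,"rx":0,"ry":0,"rz":-0.33,"claw":1},{"x":1,"y":-1,"z":0,"rx":0,"ry":0,"rz":-0.385,"claw":1},{"x":1,"y":-1,"z":0,"rx":0,"ry":0,"rz":-0.437,"claw":1}]'; python3 - <<'E'
from h import *
p=capture("wrist");save(p["color"],'w1.png');M=p["world_to_cam"];print(-M[:3,:3].T@M[:3,3],sense()["tcp_pos"],sense()["ee_rot"][:,1])
for n in["slug_mid","vise","knob","jaw_pad"]:
  for r in regions_of(p,n): print(n,np.round(r["centre"]),round(r["conf"],2),np.round(at(p,r["centre"],.064),4))
E
```

```text
time_s: 2.75
tcp_pos: [0.4759, 0.3322, 0.2225]
ee_rot: [[-0.177, -0.984, -0.0], [-0.984, 0.177, -0.0], [0.0, 0.0, -1.0]]
wrist_force: [-0.5, 0.8, 0.6]
gripper_width: 0.998
gripper_force: 0.0
[0.46181552 0.2550333  0.38618435] [0.4756292  0.33249312 0.22252459] [-9.83685075e-01  1.79899023e-01  1.24902985e-04]
slug_mid [219.   7.] 0.57 [0.4838 0.1642 0.064 ]
```

View pics/w1.png

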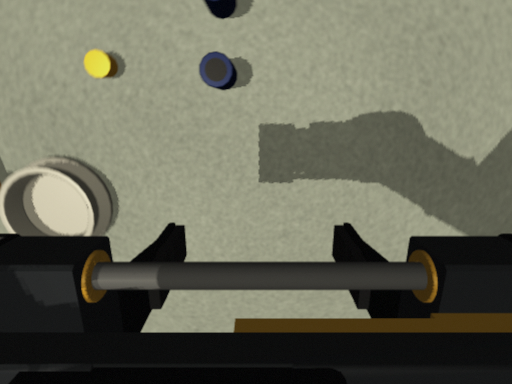

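The slug's top is at (216,70), the next slug is at (221,3), the gold plug is at (99,63) and the cup is at the left.

```bash
python3 - <<'E'
from h import *
import h
p=capture("wrist");g=p["color"][40:100,190:245].astype(int)
m=(g[...,2]-g[...,0]>5)&(g[...,0]<70)|(g.sum(2)<130)
# top rim: circle fit by min enclosing of navy ring; print candidates
v=np.argwhere(m)+[40,190];print(v.min(0),v.max(0))
for px in[(215,69),(216,70)]: print(at(p,px,.064))
t=sense()["tcp_pos"];print(proj(p,t),t)
from collections import Counter
E
```

```text
[ 51 199] [ 88 235]
[0.49967566 0.21802308 0.064     ]
[0.49888749 0.2190994  0.064     ]
[258.69501596 239.04275994] [0.47516454 0.33316264 0.22262873]
```

```bash
python3 -m pendant '[{"x":0.05,"y":-0.24,"z":0,"rx":0,"ry":0,"rz":0,"claw":1},{"x":0.096,"y":-0.46,"z":0,"rx":0,"ry":0,"rz":0,"claw":1},{"x":0.096,"y":-0.46,"z":-0.24,"rx":0,"ry":0,"rz":0,"claw":1},{"x":0.096,"y":-0.46,"z":-0.48,"rx":0,"ry":0,"rz":0,"claw":1},{"x":0.096,"y":-0.46,"z":-0.70,"rx":0,"ry":0,"rz":0,"claw":1},{"x":0.096,"y":-0.46,"z":-0.746,"rx":0,"ry":0,"rz":0,"claw":1},{"x":0.096,"y":-0.46,"z":-0.746,"rx":0,"ry":0,"rz":0,"claw":0.35},{"x":0.096,"y":-0.46,"z":-0.746,"rx":0,"ry":0,"rz":0,"claw":0.2}]'; python3 - <<'E'
from h import *
p=capture("wrist");save(p["color"],'w2.png')
print([ (np.round(r["centre"]),round(r["conf"],2)) for n in("vise","knob","jaw_pad") for r in search_frame(p,n)])
E
```

```text
time_s: 4.05
tcp_pos: [0.5009, 0.2193, 0.0384]
ee_rot: [[-0.169, -0.986, 0.004], [-0.986, 0.169, 0.003], [-0.003, -0.003, -1.0]]
wrist_force: [0.1, 1.0, 0.6]
gripper_width: 0.85
gripper_force: 0.0
[(array([83., 58.]), 0.82)]
```

```bash
python3 -m pendant '[{"x":0,"y":0,"z":0,"rx":0,"ry":0,"rz":0,"claw":0.2},{"x":0,"y":0,"z":0,"rx":0,"ry":0,"rz":0,"claw":0.2},{"x":0,"y":0,"z":0,"rx":0,"ry":0,"rz":0,"claw":0.2},{"x":0,"y":0,"z":0,"rx":0,"ry":0,"rz":0,"claw":0.2},{"x":0,"y":0,"z":0,"rx":0,"ry":0,"rz":0,"claw":0.2},{"x":0,"y":0,"z":0.2,"rx":0,"ry":0,"rz":0,"claw":0.2},{"x":0,"y":0,"z":0.4,"rx":0,"ry":0,"rz":0,"claw":0.2},{"x":0,"y":0,"z":0.6,"rx":0,"ry":0,"rz":0,"claw":0.2}]'
```

```text
time_s: 5.25
tcp_pos: [0.4988, 0.2177, 0.1872]
ee_rot: [[-0.17, -0.985, -0.001], [-0.985, 0.17, -0.0], [0.001, 0.001, -1.0]]
wrist_force: [0.4, 0.1, -1.1]
gripper_width: 0.384
gripper_force: 29.9
```

```bash
python3 -m pendant '[{"x":0.16,"y":-0.18,"z":0,"rx":0,"ry":0,"rz":0,"claw":0.2},{"x":0.36,"y":-0.40,"z":0,"rx":0,"ry":0,"rz":0,"claw":0.2},{"x":0.36,"y":-0.44,"z":0,"rx":0,"ry":0,"rz":0,"claw":0.2},{"x":0.36,"y":-0.44,"z":0,"rx":0,"ry":0,"rz":0,"claw":0.2},{"x":0.36,"y":-0.44,"z":0,"rx":0,"ry":0,"rz":0,"claw":0.2},{"x":0.36,"y":-0.44,"z":0,"rx":0,"ry":0,"rz":0,"claw":0.2},{"x":0.36,"y":-0.44,"z":0,"rx":0,"ry":0,"rz":0,"claw":0.2},{"x":0.36,"y":-0.44,"z":0,"rx":0,"ry":0,"rz":0,"claw":0.2}]'; python3 - <<'E'
from h import *
p=capture("wrist");np.savez('w3.npz',**{k:p[k] for k in("color","mtx","world_to_cam")});save(cv2.resize(p["color"],(800,600),interpolation=cv2.INTER_CUBIC),'w3.png')
for n in("knob","jaw_pad","slug_mid","tab_a","vise"):
  for r in regions_of(p,n):
    m=r["region"].astype(np.uint8);c=max(cv2.findContours(m,0,2)[0],key=len);print(n,np.round(r["centre"]),round(r["conf"],2),cv2.minAreaRect(c))
E
```

```text
time_s: 6.25
tcp_pos: [0.5891, 0.1085, 0.1862]
ee_rot: [[-0.169, -0.986, 0.0], [-0.986, 0.169, 0.0], [-0.0, -0.0, -1.0]]
wrist_force: [-0.7, 0.5, -0.8]
gripper_width: 0.382
gripper_force: 29.9
jaw_pad [236.  75.] 0.83 ((235.34828186035156, 71.42068481445312), (21.785869598388672, 32.94305419921875), 86.633544921875)
slug_mid [358. 190.] 0.94 ((359.0000305175781, 191.50001525878906), (51.61879348754883, 33.23401641845703), 45.0)
slug_mid [258. 233.] 0.79 ((259.5, 228.0), (66.0, 65.0), 90.0)
slug_mid [355. 120.] 0.76 ((354.0, 119.0), (36.0, 50.0), 90.0)
slug_mid [422. 171.] 0.75 ((420.00006103515625, 172.0), (60.821041107177734, 35.7770881652832), 26.56505012512207)
vise [240.  80.] 0.78 ((241.49996948242188, 88.99998474121094), (102.99998474121094, 177.99996948242188), 0.0)
vise [236.  76.] 0.57 ((236.0, 71.5), (21.0, 32.0), 90.0)
```

View pics/w3.png

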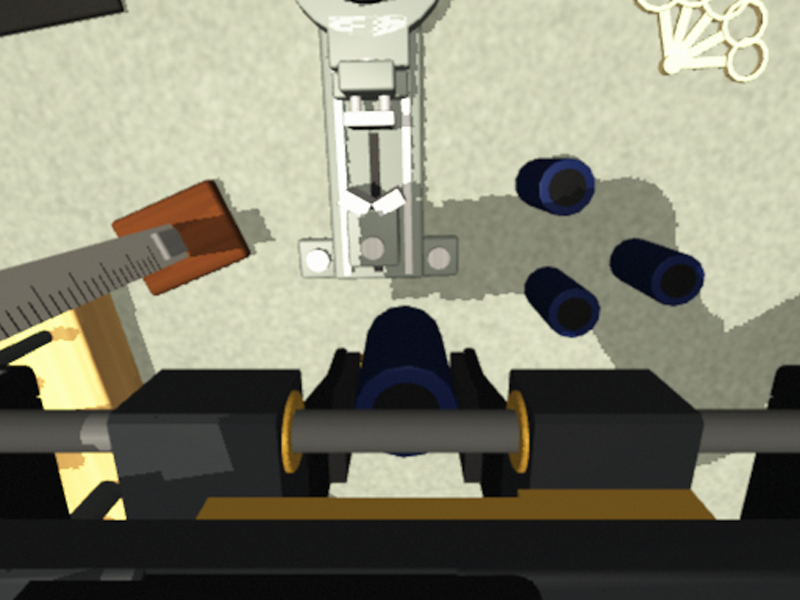

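The vise is seen from above, in 800-px scale. The pad's face top edge runs (344–395,125), the vee apex is at (373,206), and the bolts are at (318,260) and (438,259). The slug is upright in the fingers.

```bash
python3 - <<'E'
from h import *
p=dict(np.load('w3.npz'));k=.64
f=lambda u,v,z:at(p,(u*k,v*k),z)
M=p["world_to_cam"];print("cam",-M[:3,:3].T@M[:3,3])
for n,u,v,zs in[("padL",344,125,(.05,.06)),("padR",395,125,(.05,.06)),("slotT",373,135,(.012,)),("slotB",379,270,(.012,)),("vee",373,206,(.052,.064)),("armL",345,200,(.052,.064)),("armR",404,196,(.052,.064)),("boltL",318,260,(.014,)),("boltR",438,259,(.014,)),("railLt",327,100,(.012,)),("railLb",334,240,(.012,)),("railRt",424,100,(.012,)),("railRb",423,240,(.012,)),("slugtopC",405,385,(.214,))]:
  print(n,*[np.round(f(u,v,z)[:2],4) for z in zs])
t=capture("top")
for u,v,z in[(304.4,174.7,.03),(231.6,146,.014),(224.6,179,.014),(322.2,160.4,.014),(316.1,195.9,.014)]: print(np.round(at(t,(u,v),z),4))
E
```

```text
cam [0.57558426 0.03120108 0.34986323]
padL [0.608  0.0063] [0.6069 0.0071]
padR [0.5779 0.0115] [0.5778 0.0121]
slotT [0.594  0.0127]
slotB [0.6074 0.1057]
vee [0.5998 0.056 ] [0.5988 0.055 ]
armL [0.6162 0.0494] [0.6146 0.0487]
armR [0.5797 0.0533] [0.5795 0.0524]
boltL [0.6495 0.0904]
boltR [0.5635 0.1045]
railLt [ 0.62   -0.0141]
railLb [0.6353 0.0783]
railRt [ 0.5564 -0.0032]
railRb [0.572  0.0893]
slugtopC [0.5872 0.0995]
[ 0.5744 -0.097   0.03  ]
[0.6472 0.0877 0.014 ]
[0.5611 0.1022 0.014 ]
[ 0.616 -0.144  0.014]
[ 0.5242 -0.1286  0.014 ]
```

```bash
python3 -m pendant '[{"x":0.013,"y":-0.16,"z":0,"rx":0,"ry":0,"rz":0,"claw":0.2},{"x":0.026,"y":-0.306,"z":0,"rx":0,"ry":0,"rz":0,"claw":0.2},{"x":0.026,"y":-0.306,"z":-0.05,"rx":0,"ry":0,"rz":0,"claw":0.2},{"x":0.026,"y":-0.306,"z":-0.2,"rx":0,"ry":0,"rz":0,"claw":0.2},{"x":0.026,"y":-0.306,"z":-0.38,"rx":0,"ry":0,"rz":0,"claw":0.2},{"x":0.026,"y":-0.306,"z":-0.48,"rx":0,"ry":0,"rz":0,"claw":0.2},{"x":0.026,"y":-0.306,"z":-0.53,"rx":0,"ry":0,"rz":0,"claw":0.2},{"x":0.026,"y":-0.306,"z":-0.545,"rx":0,"ry":0,"rz":0,"claw":0.2}]'; python3 - <<'E'
from h import *
p=capture("wrist");s=capture("scene");np.savez('w4.npz',**{k:p[k] for k in("color","mtx","world_to_cam")})
t=proj(s,[.596,.031,.05]).astype(int);c=s["color"][t[1]-60:t[1]+40,t[0]-60:t[0]+60]
save(np.hstack([cv2.resize(p["color"],(512,384)),cv2.resize(c,(288,240),interpolation=cv2.INTER_CUBIC)[np.minimum(np.arange(384),239)]]),'w4.png')
for n in("knob","tab_a","tab_b","jaw_pad"):
  for r in search_frame(p,n): print(n,np.round(r["centre"]),round(r["conf"],2))
print(sense()["wrist_force"])
E
```

```text
time_s: 7.6
tcp_pos: [0.5958, 0.0318, 0.0493]
ee_rot: [[-0.169, -0.986, -0.001], [-0.986, 0.169, -0.0], [0.0, 0.001, -1.0]]
wrist_force: [0.4, -0.5, -0.4]
gripper_width: 0.383
gripper_force: 29.9
knob [251.  34.] 0.78
tab_a [299.  25.] 0.62
tab_b [299.  25.] 0.62
jaw_pad [255. 190.] 0.77
jaw_pad [258. 238.] 0.61
[ 0.03057078 -0.06067151 -0.63351391]
```

View pics/w4.png

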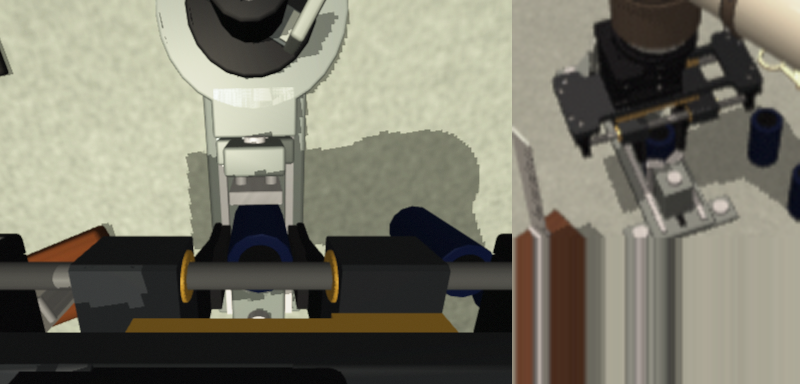

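The slug is upright between the pad (row ~190) and the vee, seen in both views. The knob is at (251,34) with one tab at (299,25). Next I lower 1 mm, release and rise.

```bash
python3 -m pendant '[{"x":0,"y":0,"z":-0.005,"rx":0,"ry":0,"rz":0,"claw":0.2},{"x":0,"y":0,"z":-0.005,"rx":0,"ry":0,"rz":0,"claw":0.2},{"x":0,"y":0,"z":-0.005,"rx":0,"ry":0,"rz":0,"claw":0.45},{"x":0,"y":0,"z":-0.005,"rx":0,"ry":0,"rz":0,"claw":0.7},{"x":0,"y":0,"z":-0.005,"rx":0,"ry":0,"rz":0,"claw":0.8},{"x":0,"y":0,"z":0.1,"rx":0,"ry":0,"rz":0,"claw":0.9},{"x":0,"y":0,"z":0.3,"rx":0,"ry":0,"rz":0,"claw":0.9},{"x":-0.03,"y":-0.18,"z":0.5,"rx":0,"ry":0,"rz":0,"claw":0.9}]'; python3 - <<'E'
from h import *
p=capture("wrist");np.savez('w5.npz',**{k:p[k] for k in("color","mtx","world_to_cam")})
save(cv2.resize(p["color"],(800,600),interpolation=cv2.INTER_CUBIC),'w5.png')
for n in("knob","tab_a","slug_mid"):
  for r in regions_of(p,n):
    m=r["region"].astype(np.uint8);c=max(cv2.findContours(m,0,2)[0],key=len);print(n,np.round(r["centre"]),round(r["conf"],2),cv2.minAreaRect(c))
print(sense()["tcp_pos"])
E
```

```text
time_s: 8.9
tcp_pos: [0.5896, -0.0089, 0.1725]
ee_rot: [[-0.166, -0.986, 0.001], [-0.986, 0.166, -0.0], [-0.0, -0.001, -1.0]]
wrist_force: [0.8, -0.7, -0.4]
gripper_width: 0.874
gripper_force: 0.0
knob [256.  95.] 0.75 ((255.67648315429688, 93.70588684082031), (74.9435043334961, 72.2756118774414), 75.96376037597656)
tab_a [229.  78.] 0.72 ((229.1000213623047, 78.80000305175781), (16.994117736816406, 29.96331024169922), 26.56505012512207)
tab_a [284. 108.] 0.6 ((280.5769348144531, 108.61538696289062), (14.512062072753906, 27.783777236938477), 29.744882583618164)
tab_a [456. 132.] 0.44 ((454.0, 127.5), (71.0, 82.0), 90.0)
slug_mid [369. 232.] 0.93 ((366.0000305175781, 230.00003051757812), (57.982757568359375, 32.52690887451172), 45.0)
slug_mid [258. 227.] 0.74 ((259.0, 226.5), (47.0, 34.0), 90.0)
[ 0.58894593 -0.01048722  0.17196363]
```

View pics/w5.png

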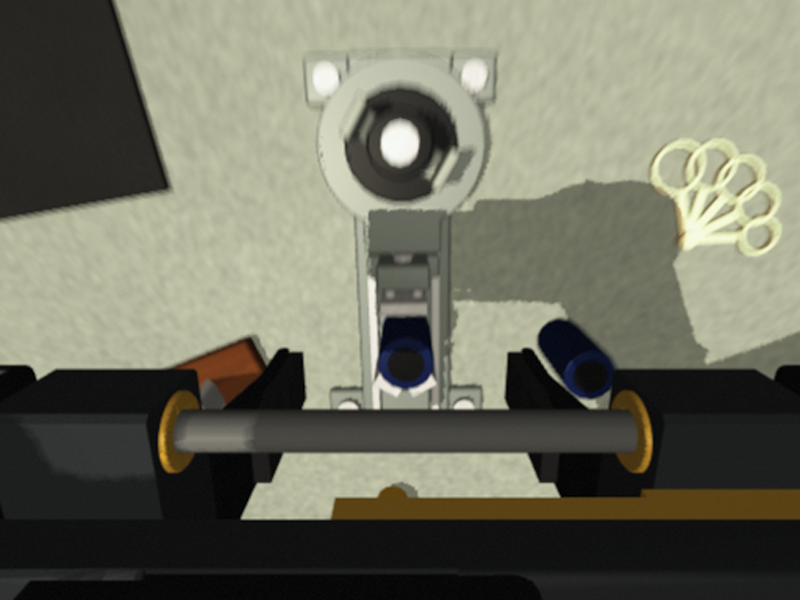

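The slug stands free between pad and vee at (405,355). The knob's axis is at about (400,143) and the tabs are at about (358,122) and (440,170), in 800-px scale.

```bash
python3 - <<'E'
from h import *
p=dict(np.load('w5.npz'))
for z in(.065,.081):
  a=at(p,(229.1,78.7),z);b=at(p,(281.5,108.5),z);d=b-a;m=(a+b)/2
  print(z,a[:2],b[:2],m[:2],np.linalg.norm(d),np.degrees(np.arctan2(d[1],d[0])))
for n,px,z in[("hubtop",(256,91.5),.082),("knobreg",(255.7,93.7),.06),("house",(403*.64,135*.64),.03)]:print(n,at(p,px,z))
l=at(p,(372*.64,97*.64),.081)-at(p,(347*.64,140*.64),.081);r=at(p,(470*.64,150*.64),.081)-at(p,(445*.64,187*.64),.081)
print([np.degrees(np.arctan2(v[1],v[0])) for v in(l,r)])
t=capture("top");
R=sense()["ee_rot"];print(np.degrees(np.arctan2(R[1,1],R[0,1])),sense()["tcp_pos"])
E
```

```text
0.065 [ 0.59812047 -0.10848065] [ 0.5579993  -0.07703542] [ 0.57805989 -0.09275804] 0.05097558573948068 141.91219591863387
0.081 [ 0.59682537 -0.10716611] [ 0.55907155 -0.07757631] [ 0.57794846 -0.09237121] 0.047967771357547796 141.91219591863393
hubtop [ 0.57736699 -0.09402896  0.082     ]
knobreg [ 0.57803813 -0.09295304  0.06      ]
house [ 0.57500207 -0.09991051  0.03      ]
[np.float64(-132.55468885519917), np.float64(-133.38434842711047)]
170.16030882704322 [ 0.58830247 -0.01015622  0.170568  ]
```

```bash
python3 -m pendant '[{"x":-0.015,"y":-0.11,"z":0,"rx":0,"ry":0,"rz":-0.056,"claw":0.95},{"x":-0.03,"y":-0.22,"z":0,"rx":0,"ry":0,"rz":-0.112,"claw":0.95},{"x":-0.045,"y":-0.332,"z":0,"rx":0,"ry":0,"rz":-0.167,"claw":0.95},{"x":-0.045,"y":-0.332,"z":-0.08,"rx":0,"ry":0,"rz":-0.167,"claw":0.95},{"x":-0.045,"y":-0.332,"z":-0.24,"rx":0,"ry":0,"rz":-0.167,"claw":0.95},{"x":-0.045,"y":-0.332,"z":-0.4,"rx":0,"ry":0,"rz":-0.167,"claw":0.95},{"x":-0.045,"y":-0.332,"z":-0.475,"rx":0,"ry":0,"rz":-0.167,"claw":0.95},{"x":-0.045,"y":-0.332,"z":-0.486,"rx":0,"ry":0,"rz":-0.167,"claw":0.95}]'; python3 - <<'E'
from h import *
p=capture("wrist");s=capture("scene")
t=proj(s,[.577,-.093,.06]).astype(int);c=s["color"][t[1]-50:t[1]+70,t[0]-60:t[0]+60]
save(np.hstack([cv2.resize(p["color"],(450,338)),cv2.resize(c,(338,338),interpolation=cv2.INTER_CUBIC)]),'w6.png')
q=sense();print(q["tcp_pos"],q["wrist_force"],q["moment"],q["joints"])
E
```

```text
time_s: 10.15
tcp_pos: [0.5756, -0.0926, 0.0463]
ee_rot: [[-0.64, -0.768, -0.007], [-0.768, 0.64, -0.0], [0.005, 0.005, -1.0]]
wrist_force: [1.0, 1.2, -0.2]
gripper_width: 0.949
gripper_force: 0.0
[ 0.57735726 -0.0927293   0.04864358] [ 0.17434011  0.62100067 -0.47853558] [ 0.11929874 -0.11810254 -0.04267532] [ 6.73856550e+00  2.84242183e+01 -1.73602590e+01  9.46346039e-03
 -4.43215603e+01 -4.65521522e+01]
```

View pics/w6.png

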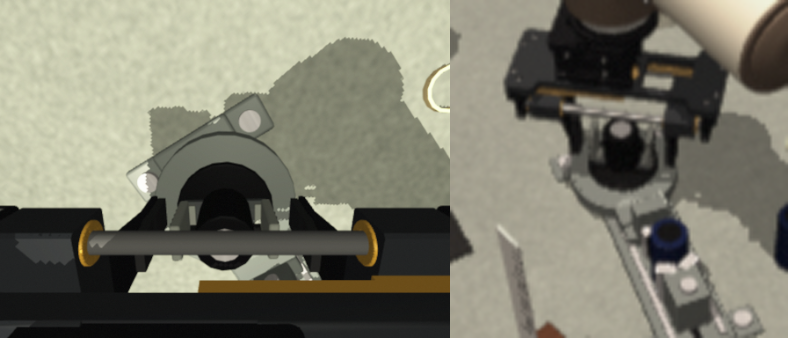

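The fingers straddle both tabs squarely and the hub sits about 2 mm to image-left of the finger centre. I correct that and squeeze.

```bash
python3 -m pendant '[{"x":0.006,"y":-0.005,"z":0.002,"rx":0,"ry":0,"rz":0,"claw":0.8},{"x":0.006,"y":-0.005,"z":0.002,"rx":0,"ry":0,"rz":0,"claw":0.7},{"x":0.006,"y":-0.005,"z":0.002,"rx":0,"ry":0,"rz":0,"claw":0.4},{"x":0.006,"y":-0.005,"z":0.002,"rx":0,"ry":0,"rz":0,"claw":0.4},{"x":0.006,"y":-0.005,"z":0.002,"rx":0,"ry":0,"rz":0,"claw":0.4},{"x":0.006,"y":-0.005,"z":0.002,"rx":0,"ry":0,"rz":0,"claw":0.4},{"x":0.006,"y":-0.005,"z":0.002,"rx":0,"ry":0,"rz":0,"claw":0.4},{"x":0.006,"y":-0.005,"z":0.002,"rx":0,"ry":0,"rz":0,"claw":0.4}]'; python3 - <<'E'
from h import *
q=sense();print(q["tcp_pos"],q["wrist_force"],q["moment"],q["gripper_width"]*87,q["gripper_force"])
E
```

```text
time_s: 11.25
tcp_pos: [0.5779, -0.0933, 0.0511]
ee_rot: [[-0.641, -0.768, -0.002], [-0.768, 0.641, 0.001], [0.001, 0.002, -1.0]]
wrist_force: [-5.9, 6.3, 9.5]
gripper_width: 0.533
gripper_force: 30.0
[ 0.57786544 -0.09327493  0.05108649] [-5.89655473  6.28103941  9.45827612] [ 2.19318077  1.70130492 -0.0185395 ] 46.40991099824438 30.00183641910553
```

```bash
python3 -m pendant '[{"x":-0.003,"y":0.003,"z":0.001,"rx":0,"ry":0,"rz":0,"claw":0.4},{"x":-0.003,"y":0.003,"z":0.001,"rx":0,"ry":0,"rz":-0.02,"claw":0.4},{"x":-0.003,"y":0.003,"z":0.001,"rx":0,"ry":0,"rz":-0.04,"claw":0.4},{"x":-0.003,"y":0.003,"z":0.001,"rx":0,"ry":0,"rz":-0.06,"claw":0.4},{"x":-0.003,"y":0.003,"z":0.001,"rx":0,"ry":0,"rz":-0.08,"claw":0.4},{"x":-0.003,"y":0.003,"z":0.001,"rx":0,"ry":0,"rz":-0.1,"claw":0.4},{"x":-0.003,"y":0.003,"z":0.001,"rx":0,"ry":0,"rz":-0.1,"claw":0.4},{"x":-0.003,"y":0.003,"z":0.001,"rx":0,"ry":0,"rz":-0.1,"claw":0.4}]'; cat > st.py <<'E'
from h import *
q=sense();R=q["ee_rot"];print(q["tcp_pos"],q["wrist_force"],q["moment"],q["gripper_width"]*87,np.degrees(np.arctan2(R[1,1],R[0,1])),np.round(R[:2,1]@q["wrist_force"][:2],2))
E
python3 st.py
```

```text
time_s: 12.25
tcp_pos: [0.5775, -0.0928, 0.0511]
ee_rot: [[-0.847, -0.532, -0.001], [-0.532, 0.847, 0.001], [0.001, 0.001, -1.0]]
wrist_force: [-4.4, 5.0, 6.9]
gripper_width: 0.531
gripper_force: 30.0
[ 0.5775295  -0.09281675  0.05111196] [-4.41821028  4.99548271  6.88222911] [1.67833123 1.25087694 0.01618391] 46.225132189749914 122.15008833728217 6.58
```

```bash
python3 -m pendant '[{"x":-0.002,"y":0.002,"z":0.001,"rx":0,"ry":0,"rz":-0.015,"claw":0.4},{"x":-0.002,"y":0.002,"z":0.001,"rx":0,"ry":0,"rz":-0.03,"claw":0.4},{"x":-0.002,"y":0.002,"z":0.001,"rx":0,"ry":0,"rz":-0.045,"claw":0.4},{"x":-0.002,"y":0.002,"z":0.001,"rx":0,"ry":0,"rz":-0.06,"claw":0.4},{"x":-0.002,"y":0.002,"z":0.001,"rx":0,"ry":0,"rz":-0.067,"claw":0.4},{"x":-0.002,"y":0.002,"z":0.001,"rx":0,"ry":0,"rz":-0.067,"claw":0.4},{"x":-0.002,"y":0.002,"z":0.001,"rx":0,"ry":0,"rz":-0.067,"claw":0.4},{"x":-0.002,"y":0.002,"z":0.001,"rx":0,"ry":0,"rz":-0.067,"claw":0.4}]'; python3 st.py
```

```text
time_s: 13.25
tcp_pos: [0.5774, -0.0925, 0.0511]
ee_rot: [[-0.939, -0.344, -0.001], [-0.344, 0.939, 0.0], [0.001, 0.001, -1.0]]
wrist_force: [-2.4, 4.3, 6.0]
gripper_width: 0.527
gripper_force: 30.0
[ 0.57735851 -0.09253392  0.05111621] [-2.41040526  4.29966319  6.00827915] [1.38817302 0.86695969 0.14566008] 45.88981074653546 110.1263339585524 4.87
```

```bash
python3 -m pendant '[{"x":0,"y":0.001,"z":0.001,"rx":0,"ry":0,"rz":-0.01,"claw":0.4},{"x":0,"y":0.001,"z":0.001,"rx":0,"ry":0,"rz":-0.02,"claw":0.4},{"x":0,"y":0.001,"z":0.001,"rx":0,"ry":0,"rz":-0.022,"claw":0.4},{"x":0,"y":0.001,"z":0.001,"rx":0,"ry":0,"rz":-0.022,"claw":0.4},{"x":0,"y":0.001,"z":0.001,"rx":0,"ry":0,"rz":-0.022,"claw":0.4},{"x":0,"y":0.001,"z":0.001,"rx":0,"ry":0,"rz":-0.022,"claw":0.4},{"x":0,"y":0.001,"z":0.001,"rx":0,"ry":0,"rz":-0.022,"claw":0.4},{"x":0,"y":0.001,"z":0.001,"rx":0,"ry":0,"rz":-0.022,"claw":0.4}]'; python3 st.py; python3 - <<'E'
from h import *
m=[]
for i in range(4): capture("wrist"); m.append(round(sense()["moment"][2],3))
print(m)
E
```

```text
time_s: 14.25
tcp_pos: [0.5774, -0.0924, 0.0511]
ee_rot: [[-0.961, -0.278, -0.001], [-0.278, 0.961, 0.0], [0.001, 0.001, -1.0]]
wrist_force: [-3.6, 4.1, 6.9]
gripper_width: 0.53
gripper_force: 30.0
[ 0.57739243 -0.09243032  0.05114921] [-3.61754029  4.14605399  6.89094196] [1.53570693 1.01137714 0.23796617] 46.14121735530569 106.11875504830338 4.99
[np.float64(0.246), np.float64(0.293), np.float64(0.215), np.float64(0.277)]
```

```bash
python3 -m pendant '[{"x":0,"y":0.001,"z":0.001,"rx":0,"ry":0,"rz":-0.01,"claw":0.4},{"x":0,"y":0.001,"z":0.001,"rx":0,"ry":0,"rz":-0.02,"claw":0.4},{"x":0,"y":0.001,"z":0.001,"rx":0,"ry":0,"rz":-0.028,"claw":0.4},{"x":0,"y":0.001,"z":0.001,"rx":0,"ry":0,"rz":-0.028,"claw":0.4},{"x":0,"y":0.001,"z":0.001,"rx":0,"ry":0,"rz":-0.028,"claw":0.4},{"x":0,"y":0.001,"z":0.001,"rx":0,"ry":0,"rz":-0.028,"claw":0.4},{"x":0,"y":0.001,"z":0.001,"rx":0,"ry":0,"rz":-0.028,"claw":0.4},{"x":0,"y":0.001,"z":0.001,"rx":0,"ry":0,"rz":-0.028,"claw":0.4}]'; python3 st.py; python3 - <<'E'
from h import *
m=[]
for i in range(6): capture("wrist"); m.append(round(sense()["moment"][2],3))
print(m,np.mean(m))
E
```

```text
time_s: 15.45
tcp_pos: [0.5774, -0.0923, 0.0511]
ee_rot: [[-0.981, -0.192, -0.001], [-0.192, 0.981, 0.0], [0.001, 0.0, -1.0]]
wrist_force: [-4.2, 3.8, 5.3]
gripper_width: 0.532
gripper_force: 30.0
[ 0.57735857 -0.09229522  0.05112791] [-4.21993144  3.78763153  5.27884783] [1.49656716 1.01042594 0.32757218] 46.25439140003477 101.07300651916408 4.53
[np.float64(0.344), np.float64(0.368), np.float64(0.339), np.float64(0.327), np.float64(0.313), np.float64(0.318)] 0.3348333333333333
```

```bash
python3 -m pendant '[{"x":0,"y":0,"z":0,"rx":0,"ry":0,"rz":-0.005,"claw":0.4},{"x":0,"y":0,"z":0,"rx":0,"ry":0,"rz":-0.008,"claw":0.4},{"x":0,"y":0,"z":0,"rx":0,"ry":0,"rz":-0.008,"claw":0.4},{"x":0,"y":0,"z":0,"rx":0,"ry":0,"rz":-0.008,"claw":0.4},{"x":0,"y":0,"z":0,"rx":0,"ry":0,"rz":-0.008,"claw":0.4},{"x":0,"y":0,"z":0,"rx":0,"ry":0,"rz":-0.008,"claw":0.4},{"x":0,"y":0,"z":0,"rx":0,"ry":0,"rz":-0.008,"claw":0.4},{"x":0,"y":0,"z":0,"rx":0,"ry":0,"rz":-0.008,"claw":0.4}]'; python3 st.py; python3 - <<'E'
from h import *
m=[]
for i in range(6): capture("wrist"); m.append(round(sense()["moment"][2],3))
print(m,np.mean(m))
E
```

```text
time_s: 16.75
tcp_pos: [0.5774, -0.0923, 0.0511]
ee_rot: [[-0.986, -0.168, -0.001], [-0.168, 0.986, 0.0], [0.001, 0.0, -1.0]]
wrist_force: [-3.9, 4.7, 5.1]
gripper_width: 0.533
gripper_force: 30.0
[ 0.57738223 -0.0922765   0.05113792] [-3.92804941  4.703729    5.08757517] [1.52827948 1.04408524 0.41818631] 46.393093424397144 99.64533068033244 5.3
[np.float64(0.371), np.float64(0.326), np.float64(0.402), np.float64(0.413), np.float64(0.423), np.float64(0.341)] 0.37933333333333336
```

About 18 N on the slug by the moment reading. Releasing and lifting.

```bash
python3 -m pendant '[{"x":0,"y":0,"z":0,"rx":0,"ry":0,"rz":0,"claw":0.8},{"x":0,"y":0,"z":0,"rx":0,"ry":0,"rz":0,"claw":0.8},{"x":0,"y":0,"z":0,"rx":0,"ry":0,"rz":0,"claw":0.8},{"x":0,"y":0,"z":0,"rx":0,"ry":0,"rz":0,"claw":0.8},{"x":0,"y":0,"z":0,"rx":0,"ry":0,"rz":0,"claw":0.8},{"x":0,"y":0,"z":0.1,"rx":0,"ry":0,"rz":0,"claw":0.8},{"x":0,"y":0,"z":0.28,"rx":0,"ry":0,"rz":0,"claw":0.8},{"x":0,"y":0,"z":0.5,"rx":0,"ry":0,"rz":0,"claw":0.8}]'; python3 -m pendant '[{"x":0.01,"y":0.15,"z":0.1,"rx":0,"ry":0,"rz":0,"claw":0.8},{"x":0.04,"y":0.3,"z":0.2,"rx":0,"ry":0,"rz":0,"claw":0.8},{"x":0.06,"y":0.45,"z":0.2,"rx":0,"ry":0,"rz":0,"claw":0.8},{"x":0.06,"y":0.45,"z":0.2,"rx":0,"ry":0,"rz":0,"claw":0.8},{"x":0.06,"y":0.45,"z":0.2,"rx":0,"ry":0,"rz":0,"claw":0.8},{"x":0.06,"y":0.45,"z":0.2,"rx":0,"ry":0,"rz":0,"claw":0.8},{"x":0.06,"y":0.45,"z":0.2,"rx":0,"ry":0,"rz":0,"claw":0.8},{"x":0.06,"y":0.45,"z":0.2,"rx":0,"ry":0,"rz":0,"claw":0.8}]' ; python3 - <<'E'
from h import *
p=capture("wrist");save(cv2.resize(p["color"],(800,600),interpolation=cv2.INTER_CUBIC),'w7.png')
a=[]
for r in regions_of(p,"tab_a")[:3]: print(r["conf"],r["centre"],at(p,r["centre"],.065)); a.append(at(p,r["centre"],.065))
if len(a)>1: d=a[1]-a[0];print(np.linalg.norm(d),np.degrees(np.arctan2(d[1],d[0])))
E
```

```text
time_s: 18.05
tcp_pos: [0.5773, -0.0928, 0.1764]
ee_rot: [[-0.986, -0.167, -0.002], [-0.167, 0.986, -0.0], [0.002, 0.0, -1.0]]
wrist_force: [1.4, -0.2, -1.0]
gripper_width: 0.798
gripper_force: 0.0
time_s: 19.05
tcp_pos: [0.5928, 0.0193, 0.2259]
ee_rot: [[-0.986, -0.167, -0.0], [-0.167, 0.986, -0.0], [0.0, -0.0, -1.0]]
wrist_force: [-0.0, 0.5, 0.3]
gripper_width: 0.802
gripper_force: 0.0
0.86 [186.1, 142.7] [ 0.57013447 -0.06381212  0.065     ]
0.78 [132.3, 145.7] [ 0.58294824 -0.1205883   0.065     ]
0.05820418465280638 -77.28203321057423
```

View pics/w7.png

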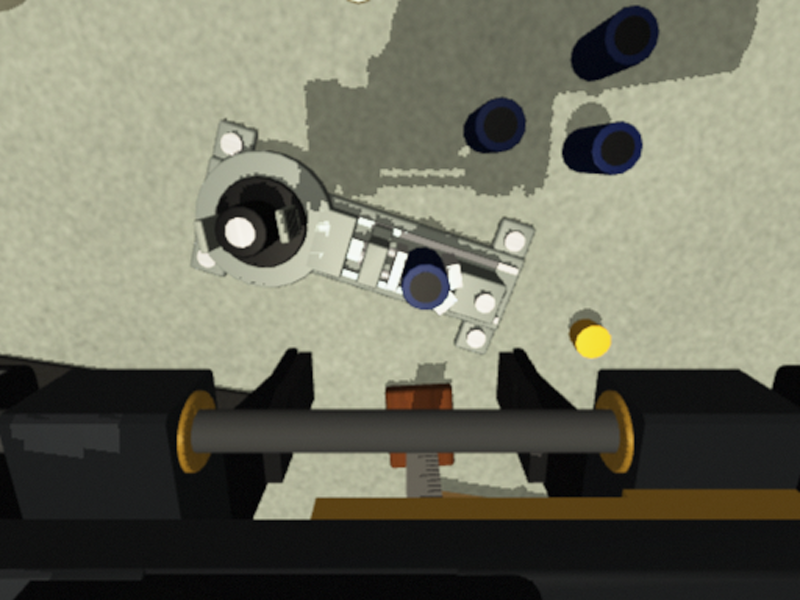

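The slug at (426,280) stands upright, held between pad and vee. The tabs are sprung out again, 58 mm apart at (208,228) and (290,223), and the bystanders stand where they were. Handing in.

```bash
python3 -c "
from station import *
print(finish_job())"
```

```text
the job is handed in; nothing more can be done
None
```

The leftmost navy slug stands upright in the vise. I turned the knob about 40° until the moment reading implied roughly 18 N on the slug. By estimate it settled at about 13 N when the tabs sprang out, and I handed the job in at about 19 s; no verdict came back.

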